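Hang the torch rest on the goldsmith's slotted upright

ROBOT

A 6-joint arm with a two-finger parallel gripper is mounted at the origin on the work surface. World frame = base frame: x ahead of the robot, y to its left, z up, the work surface at z = 0. Lengths are in m, angles in rad, forces in N, time in s.
With the tool pointing down it reaches from about 0.275 to 0.75 m from the base axis. Payload 10.2 kg.
Tool frame: the origin (TCP) lies at the very end of the fingers, on their centre line; the grasp point (between the pads) lies 19 mm behind it (robot.hold_point_z is the distance from the TCP to the grasp point, in m); z points along the fingers, y is the line along which they close (so a half turn about z gives the same grasp; the last joint's range is limited). The gripper opens to 88 mm and grips with 3 to 60 N. Pads are 18 mm wide; open, the fingers measure 123 mm over their backs; the gripper's body (75 mm by 187 mm) begins 45 mm behind the grasp point.
Start: joints at [-1.49, 0.313, 1.498, -0, 1.331, -0.223], TCP at [0.157, -0.501, 0.2] pointing down, gripper open.
Joint ranges: [-2.94, 2.94], [-0.97, 2.17], [0.19, 2.56], [-1.23, 4.37], [0.02, 3.11], [-2.88, 2.88]. Speed limits (rad/s): [2.39, 2.39, 3.01, 3.14, 3.14, 3.14].

INTERFACE

Orientations are given as a 3x3 rotation matrix whose columns are the frame's x, y, z axes.
In Python, from plant import robot, grab_frame gives the robot as it stands.
- The arm moves only by the tool servo_tool, never from a script. Its argument "deltas" is a list of rows, each a list of 5 numbers: the closure in counts, from 0 (fully open) to 255 (shut), then the shift along the tool's x, y, z in mm, then the turn about the tool's z in rad. In form: [[grip, dx, dy, dz, roll], ...]. A call has 1 to 5 rows; each row is the pose to reach, as a shift and turn from the pose commanded when the call began, along the tool's axes at that moment; what a row does not reach only later rows make up. A row lasts 1/8 s, in which the tool goes at most 62.5 mm and 10.7 degrees, less where a joint would pass 70% of its speed; a pose out of reach is approached as far as the arm can. A call with a gripper value outside its range is refused whole. The fingers move at their own pace and stop on an object; "newtons" is the grip in N (left out, the last holds). Time passes only in rows, so rows that repeat a pose let the fingers close. It gives the time, the measured TCP pose, the force, the opening and the grip force at its end, in the units of the state.
- robot.state(): the state, without advancing time (a new reading comes with each control period).
- grab_frame(name): name is "scene" or "side" or "wrist"; returns a dict with "image" (400x640x3 uint8, red, green, blue), "z_map" (400x640 float32, m along the optical axis (not along the pixel's ray), 0 where there is no reading), "mtx" (3x3 intrinsics, pixels), "k1" (the pictures are not rectified: a ray, as slopes to the right and down, at radius r is drawn at 1 + k1 r^2 times it, then the intrinsics apply), "extrinsics" (4x4, takes a point from camera to world coordinates). Camera axes: x right, y up, looking along -z (the intrinsics and any distortion apply to the point x, -y, -z); pixel columns grow to the right and rows downward; lengths in m; the calibration is good to about 2 mm. A picture is of the moment at which its call begins.
- robot.close_job(): hands the job in; it is judged then, once.
The state is a dict: "clock": time; "qpos": joint angles; "dq": joint speeds; "tau": joint torques, N m; "tcp_pos": TCP position; "tcp_rot": TCP orientation; "force": force on the tool from outside, world axes, zero at the start; "wrist_torque": the same for the moment, N m; "grip_width": opening from 0.0 (shut) to 1.0 (fully open); "grip_force": force on a finger pad.
Only numpy, scipy, OpenCV 4.12 (cv2) and the standard library are available. Lean on these libraries where they do the work, as an engineer would, in place of code of your own. Each camera call takes 0.05 s, during which the arm holds its last target. There are 200 camera calls.

TASK

Take the steel torch-rest bracket from its wooden stand and hook both its tabs into the two slots of the steel upright; let go so that it hangs there by itself on its hooks. Then, without gripping it, press the bracket down close to the upright until the spring catch snaps past its foot and it is locked fully home, and leave it, with the jar, the mandrel and the brass collar left where they are.

Things in the scene. Friction and masses are not known exactly. Their poses are not given: they have to be found in the camera images.
- bracket: Torch-rest bracket, steel, 0.13-0.2 kg. Origin: foot of its upright bar, on the bar's back face; +z up, +x out of the back (towards the upright when hung). Bar z 0-106 mm, x -12 to 0, 10 wide in y. Foot's back edge is a 35 degree cam face (x -6.5, z 0 to x 0, z 9), then a land to z 10.5, then a notch 2 deep to z 26.
- grip (a point): Middle of the bracket's arm, where to take it from above, across y. The arm is 10 mm wide in y, z 92-106, and runs x -110 to -10 in the bracket's frame; this point is at x -42, z 99. A strut 8 mm wide runs below it; a V cradle 50 mm wide in y stands on its far end.
- hook (a point): Lowest point of the bracket's lower hook (bracket x 7.5, z 27 mm). Two equal hooks 46 mm apart, 6 mm wide in y: necks 8 mm tall at bracket z 42-50 and 88-96; lips behind at x 5-10 hang 15 mm below the necks, so each hook is 23 mm tall.
- press (a point): On top of the bracket near the bar (bracket x -16, z 106 mm): press here.
- upright: Steel slotted upright, fixed. Origin: on the bench below the middle of its slotted front face; +z up, -x is where the front looks (away from the robot). Front plate 50 wide, 4 thick, 144 mm tall, top at z 194 + h. It is clamped at an unmeasured height h, 0 to 16 mm, that stays put. Bracket fully home: axes parallel, its origin at x 0, y 0, z 60 + h.
- lower_slot (a point): Lower edge of the lower slot if h were 0 (upright z 102 mm, mid width, on the front face): the true edge is h higher. Two slots, 9 mm wide, 31 tall, 46 apart. The hooks enter level along the upright's +x with the bracket's origin at z 75 + h to 83 + h; h must be felt for or seen. Too high or low, the lips stop on the plate, 10 mm short.
- catch (a joint): Spring catch: slippery nylon nose, 3 mm radius, 5 mm out of the plate at upright z 74 + h. Value in m: 0 sprung out, grows as it is pushed in. Lowered, the bracket's foot meets it with its origin at about z 70 + h and hangs, unlocked. Passing it takes some 6-15 N of downward press and pushes it in up to 5 mm; locked, it rests in the notch, 1 to 2 mm in.
- seat (a joint): Small brass plunger on a ledge at the bottom of the front plate, under the bracket's foot; very weak spring. Value in m: 0 when free, about 0.003 when the bracket stands fully home on it; it is touched only in the last 3 mm.
- stand: Wooden parking stand, fixed. Origin: on the bench below the parked bracket's origin, axes parallel to the bracket's. The foot stands 8 mm above the bench in a pocket 22 mm deep with 1.5 mm play; the arm rests on a post 34 mm wide, 100 mm high, at x -100 to -84. Lift the bracket straight up.
- flux_jar: Bystander: small amber jar, 52 mm across, 70 mm tall, origin under its centre.
- mandrel: Bystander: steel ring mandrel, a tapered rod 160 mm long and up to 26 mm thick, lying on the bench between upright and stand; origin under its middle.
- collar: Bystander: brass collar, 32 mm across, 10 mm tall, lying on the bench; origin under its centre.
Not all that is in view belongs to the job. What is shaped like the upright but green is not meant.

How it is judged:
On the way:
1. the bracket hangs by its hooks in the slots, let go, not yet locked (x of bracket in the frame of upright between -0.005 and 0.004 m and y of bracket in the frame of upright between -0.004 and 0.004 m and z of bracket in the frame of upright between 0.055 and 0.095 m and value of joint catch below 0.0025 m and contact force between the fingers and bracket below 0.2 N and linear speed of bracket below 0.02 m/s and value of joint seat below 0.001 m), for 0.2 s.
At the end, for the whole second after the job is handed in: The bracket hangs released and at rest in the slots: back within 4 mm of the front face, 3 mm of the middle line, upright within 0.08 rad, square within 0.15 rad, origin 58 to 79 mm high, seat plunger pressed over 1.5 mm and the catch snapped back out to under 2.8 mm (x of bracket in the frame of upright between -0.004 and 0.003 m and y of bracket in the frame of upright between -0.003 and 0.003 m and z of bracket in the frame of upright between 0.058 and 0.079 m and angle between bracket's own z axis and vertical below 0.08 rad and angle between the x axis of bracket and the x axis of upright, either way round below 0.15 rad and linear speed of bracket below 0.02 m/s and value of joint catch below 0.0028 m and value of joint seat above 0.0015 m); the robot touches nothing.
It fails at once if the jar, mandrel or collar is moved more than 30 mm (distance of any of flux_jar, mandrel, collar from where it was at the start of the episode above 0.03 m).
It also fails if it takes over 61 s, if anything falls off the work surface, if the arm or the gripper's body presses on something with over 40 N, if the wrist force passes 120 N, or if a joint passes its speed limit or range.

## Working session

There is one attempt and no reset: what is moved stays moved. The work goes in short steps, Python scripts to look and compute and a tool call to move; the robot and the scene stay as the last step left them, time stands still between calls to the robot, and variables do not carry over. Pictures are saved under pics/ and viewed, at most 13 in all, crops included, and the job is handed in when it is done.

Besides the shell and the picture viewer there is one more tool, called after ">>>" by a JSON object that holds its "fn" and its "kwargs", one argument or row to a line. servo_tool: Moves the arm, as the interface text tells. Its arguments: {"type":"object","properties":{"deltas":{"type":"array","items":{"type":"array","items":{"type":"number"}}},"newtons":{"type":"number"}},"required":["deltas"]}

```bash
mkdir -p pics; ls
python3 - <<'E'
from plant import robot, grab_frame
import cv2,numpy as np,pickle
for n in ("scene","side","wrist"):
    f=grab_frame(n); pickle.dump(f,open(f"pics/{n}0.pkl","wb"))
    cv2.imwrite(f"pics/{n}0.png",f["image"][:,:,::-1]); print(n,f["mtx"].tolist(),f["k1"],np.round(f["extrinsics"],3).tolist(),(f["z_map"]>0).mean())
print(robot.state())
E
```

```text
pics
scene [[446.9661701169126, 0.0, 313.47275325824245], [0.0, 446.9661701169126, 198.93728934775407], [0.0, 0.0, 1.0]] -0.09654492914831776 [[0.838, -0.317, 0.444, 0.867], [0.545, 0.504, -0.67, -0.475], [-0.012, 0.803, 0.595, 0.55], [0.0, 0.0, 0.0, 1.0]] 0.996078125
side [[470.697868987487, 0.0, 319.5066704399218], [0.0, 470.697868987487, 198.8243363573822], [0.0, 0.0, 1.0]] -0.07096875701544908 [[-0.719, 0.44, -0.538, 0.115], [-0.695, -0.473, 0.541, 0.433], [-0.017, 0.763, 0.646, 0.594], [0.0, 0.0, 0.0, 1.0]] 0.996109375
wrist [[360.164094711111, 0.0, 319.5439976699042], [0.0, 360.164094711111, 201.8530151631879], [0.0, 0.0, 1.0]] -0.0043647465668335775 [[0.299, 0.916, 0.266, 0.224], [-0.954, 0.287, 0.083, -0.48], [-0.001, -0.279, 0.96, 0.385], [0.0, 0.0, 0.0, 1.0]] 0.99606640625
{'clock': 0.15, 'qpos': array([-1.49040563e+00,  3.13322571e-01,  1.49823557e+00, -1.02040264e-05,
        1.33097870e+00, -2.23433540e-01]), 'dq': array([ 2.06404876e-04, -3.99852663e-03, -2.65719516e-03, -5.63061799e-04,
        6.54601384e-05,  3.57491756e-04]), 'tau': array([ 4.80523922e-04, -4.02304029e+01, -2.52317101e+01,  6.93938113e-02,
        3.44042655e-02, -7.52846472e-05]), 'tcp_pos': array([ 0.15701669, -0.50075159,  0.19990215]), 'tcp_rot': array([[ 9.54198647e-01,  2.99173752e-01, -8.57020817e-05],
       [ 2.99173698e-01, -9.54198205e-01,  9.40341286e-04],
       [ 1.99548658e-04, -9.22912192e-04, -9.99999554e-01]]), 'force': array([-0.19286142, -0.69371692, -0.67117393]), 'wrist_torque': array([ 0.02648634, -0.02510894,  0.004297  ]), 'grip_force': 0.0, 'grip_width': 1.0031288243642853}
```

View pics/scene0.png

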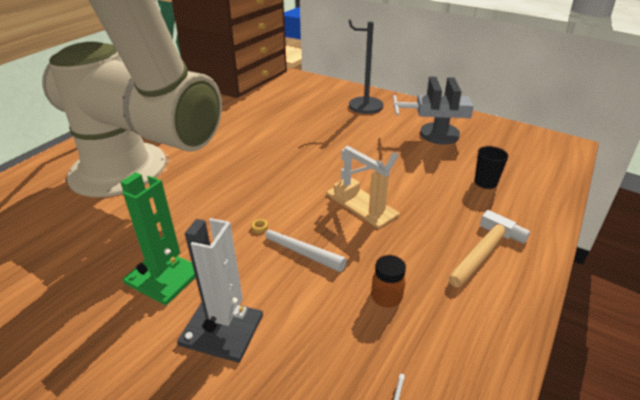

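View pics/side0.png

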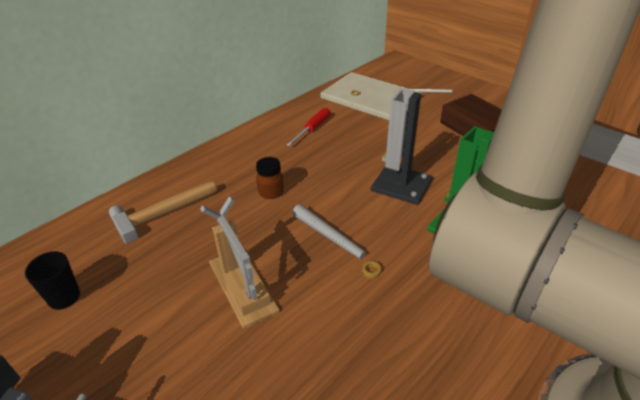

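The scene view shows the steel upright at about (220,270), the green decoy at (155,235), the bracket on its stand at (365,175), the collar at (260,227), the mandrel at (305,250) and the jar at (388,280). In the side view the bracket is at (235,260), the upright at (400,140) and the green one at (470,170).
Candidates: for the upright, steel (220,270) or green (155,235), so I take the steel one. For the bracket, the grey part on the wooden stand (365,175); the black hook stand (368,60) and vise (440,110) don't match.

```bash
cat > h.py <<'E'
import numpy as np,cv2
def world(f):
    v,u=np.mgrid[0:400,0:640]; p=np.stack([u,v],-1).reshape(-1,1,2).astype(float)
    n=cv2.undistortPoints(p,f["mtx"],np.array([f["k1"],0,0,0.])).reshape(400,640,2)
    z=f["z_map"]; c=np.stack([n[...,0]*z,-n[...,1]*z,-z],-1).astype(float)
    E=f["extrinsics"]; return c@E[:3,:3].T+E[:3,3]
def project(f,P):
    E=f["extrinsics"]; c=(np.atleast_2d(P)-E[:3,3])@E[:3,:3]
    q=np.stack([c[:,0],-c[:,1],-c[:,2]],-1)
    return cv2.projectPoints(q,np.zeros(3),np.zeros(3),f["mtx"],np.array([f["k1"],0,0,0.]))[0][:,0]
def crop(f,u0,v0,w,h,s,name):
    cv2.imwrite(name,cv2.resize(f["image"][v0:v0+h,u0:u0+w,::-1],None,fx=s,fy=s,interpolation=cv2.INTER_CUBIC))
E
python3 - <<'E'
from h import *; import pickle
s=pickle.load(open("pics/scene0.pkl","rb")); d=pickle.load(open("pics/side0.pkl","rb"))
def cr(f,u,v,w,h,W,H): return cv2.resize(f["image"][v:v+h,u:u+w,::-1],(W,H),interpolation=cv2.INTER_CUBIC)
a=np.vstack([np.hstack([cr(s,170,200,100,75,400,300),cr(s,320,140,100,75,400,300)]),np.hstack([cr(d,350,75,100,75,400,300),cr(d,190,195,100,75,400,300)])])
cv2.imwrite("pics/crops.png",a)
for n,f in(("scene",s),("side",d)):
    W=world(f)
    im=f["image"].astype(int); sat=im.max(2)-im.min(2)
    hi=(W[...,2]>0.015)&(W[...,2]<0.25)&(W[...,0]>0.1)
    nl,lab,st,ce=cv2.connectedComponentsWithStats(hi.astype(np.uint8))
    for i in range(1,nl):
        if st[i,4]>60:
            P=W[lab==i]; print(n,ce[i].round(),st[i,4],P.mean(0).round(3),P.min(0).round(3),P.max(0).round(3))
E
```

```text
scene [529.  32.] 15818 [0.638 1.229 0.119] [0.1   1.173 0.015] [1.038 1.954 0.244]
scene [366.  56.] 552 [0.337 0.592 0.147] [0.288 0.567 0.015] [0.349 0.607 0.245]
scene [440. 104.] 2101 [0.575 0.527 0.094] [0.447 0.443 0.015] [0.648 0.6   0.143]
scene [164. 114.] 5843 [ 0.247 -0.019  0.207] [ 0.1   -0.057  0.133] [0.306 0.092 0.25 ]
scene [490. 164.] 1003 [0.744 0.386 0.053] [0.712 0.361 0.015] [0.773 0.427 0.078]
scene [366. 178.] 1857 [0.557 0.172 0.073] [0.487 0.137 0.015] [0.614 0.215 0.139]
scene [151. 223.] 3653 [ 0.384 -0.186  0.131] [ 0.35  -0.223  0.015] [ 0.408 -0.152  0.203]
scene [487. 244.] 1555 [0.805 0.172 0.023] [0.772 0.059 0.015] [0.863 0.263 0.03 ]
scene [215. 272.] 4482 [ 0.539 -0.211  0.137] [ 0.488 -0.248  0.015] [ 0.564 -0.174  0.204]
scene [311. 249.] 722 [ 0.547 -0.005  0.02 ] [ 0.448 -0.014  0.015] [0.609 0.012 0.028]
scene [389. 278.] 1350 [ 0.702 -0.024  0.053] [ 0.674 -0.041  0.015] [0.724 0.009 0.073]
scene [399. 387.] 98 [ 0.785 -0.159  0.016] [ 0.779 -0.177  0.015] [ 0.791 -0.138  0.019]
side [64. 20.] 5951 [ 1.819 -0.092  0.078] [ 1.804 -0.598  0.0
[... 451 characters left out ...]
[ 0.822 -0.149  0.028]
side [614. 132.] 129 [ 0.261 -0.688  0.018] [ 0.206 -0.697  0.015] [ 0.312 -0.679  0.022]
side [610. 157.] 169 [ 0.234 -0.574  0.018] [ 0.174 -0.583  0.015] [ 0.292 -0.565  0.022]
side [269. 175.] 881 [ 0.687 -0.007  0.051] [ 0.669 -0.038  0.015] [0.721 0.011 0.073]
side [154. 208.] 1411 [0.798 0.183 0.023] [0.771 0.061 0.015] [0.862 0.263 0.029]
side [236. 259.] 2408 [0.545 0.181 0.073] [0.485 0.136 0.015] [0.613 0.217 0.141]
side [324. 226.] 685 [0.537 0.    0.02 ] [ 0.448 -0.012  0.015] [0.609 0.01  0.028]
side [ 52. 277.] 2016 [0.737 0.394 0.053] [0.708 0.362 0.015] [0.775 0.425 0.077]
side [ 10. 383.] 749 [0.554 0.501 0.106] [0.532 0.49  0.08 ] [0.567 0.518 0.141]
```

View pics/crops.png

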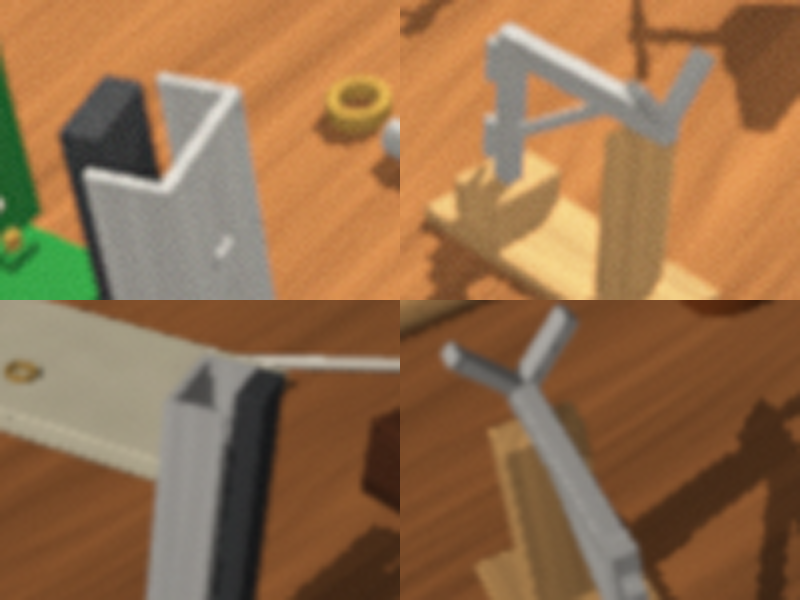

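The crops show the parked bracket (hooks toward the robot side, V cradle at the far end) and the open-backed steel channel with its dark post behind the front plate.

Run:
```python
from h import *; import pickle
s=pickle.load(open("pics/scene0.pkl","rb")); d=pickle.load(open("pics/side0.pkl","rb"))
def rect(P): 
    r=cv2.minAreaRect(P[:,:2].astype(np.float32)*1000); return r
for n,f in(("scene",s),("side",d)):
    W=world(f); im=f["image"].astype(int); g=im.mean(2); sat=im.max(2)-im.min(2)
    X,Y,Z=W[...,0],W[...,1],W[...,2]
    m=(X>.47)&(X<.63)&(Y>.12)&(Y<.23)&(Z>.105)&(Z<.1165)&(sat<40)
    m2=m&(Z>.11)
    P=W[m2]; print(n,"arm top",len(P),np.percentile(P[:,2],[10,50,90]).round(4),rect(P)); 
    c=P[:,:2].mean(0); w,v=np.linalg.eigh(np.cov((P[:,:2]-c).T)); print(" dir",v[:,1],c, "ends",np.percentile((P[:,:2]-c)@v[:,1],[0,2,98,100]).round(4))
    u=(X>.48)&(X<.58)&(Y>-.26)&(Y<-.16)&(sat<40)&(Z>.05)
    print(" up z max", np.percentile(Z[u],[90,95,98,99,100]).round(4))
    top=u&(g>120)&(Z>np.percentile(Z[u],99)-.006); P=W[top]; print(" top",len(P),np.percentile(P[:,2],[50,90]).round(4),rect(P),P.min(0),P.max(0))
    # plane RANSAC facing +x (scene)
    P=W[u&(Z<.195)&(g>90)]; rng=np.random.default_rng(0); best=[]
    for k in range(3):
        bb=None
        for _ in range(600):
            a=P[rng.integers(len(P),size=2)]; t=a[1,:2]-a[0,:2]; L=np.hypot(*t)
            if L<.015: continue
            nn=np.array([t[1],-t[0]])/L; q=abs((P[:,:2]-a[0,:2])@nn)<.0015
            if bb is None or q.sum()>bb.sum(): bb=q
        Q=P[bb,:2]; c=Q.mean(0); w,v=np.linalg.eigh(np.cov((Q-c).T)); e=(Q-c)@v[:,1]
        print(" plane",bb.sum(),"n",v[:,0].round(4),"c",c.round(4),"rms",w[0]**.5,"ends",(c+v[:,1]*np.percentile(e,1)).round(4),(c+v[:,1]*np.percentile(e,99)).round(4)); P=P[~bb]
```

```text
scene arm top 193 [0.111  0.1133 0.1147] ((553.55615234375, 174.82276916503906), (15.033260345458984, 112.98617553710938), 73.60646057128906)
 dir [-0.95447998  0.29827498] [0.55054755 0.17591327] ends [-0.0597 -0.0583  0.0485  0.0534]
 up z max [0.1963 0.1985 0.2026 0.2031 0.2041]
 top 145 [0.1977 0.1984] ((535.3367919921875, -202.49395751953125), (28.89444923400879, 50.69132614135742), 18.045211791992188) [ 0.517056   -0.22986952  0.19707373] [ 0.55652268 -0.17585437  0.19880894]
 plane 1513 n [-0.9551 -0.2964] c [ 0.549  -0.2009] rms 0.0006292175486898332 ends [ 0.5557 -0.2224] [ 0.5411 -0.1755]
 plane 1287 n [ 0.2847 -0.9586] c [ 0.5412 -0.2261] rms 0.0005919594425471548 ends [ 0.5534 -0.2225] [ 0.5283 -0.23  ]
 plane 158 n [ 0.2544 -0.9671] c [ 0.5233 -0.1823] rms 0.000545641150418337 ends [ 0.534  -0.1795] [ 0.5157 -0.1843]
side arm top 397 [0.1127 0.1142 0.1154] ((553.2451171875, 177.642333984375), (16.0140380859375, 110.81904602050781), 71.90406799316406)
 dir [-0.95912676  0.28297679] [0.54835889 0.17812938] ends [-0.0603 -0.0543  0.0493  0.0507]
 up z max [0.1939 0.1973 0.2017 0.2023 0.2036]
 top 44 [0.1971 0.1978] ((534.5048828125, -202.48822021484375), (27.258275985717773, 51.98802185058594), 19.19356918334961) [ 0.51374649 -0.23151803  0.19638295] [ 0.55227516 -0.17593857  0.19894937]
 plane 744 n [ 0.2752 -0.9614] c [ 0.5266 -0.1801] rms 0.000804585661324552 ends [ 0.5402 -0.1762] [ 0.5131 -0.1839]
 plane 129 n [ 0.4647 -0.8855] c [ 0.5261 -0.1801] rms 0.0008360595717209408 ends [ 0.5383 -0.1737] [ 0.514  -0.1865]
 plane 77 n [ 0.0602 -0.9982] c [ 0.5261 -0.1797] rms 0.0008434465303680974 ends [ 0.5418 -0.1788] [ 0.5125 -0.1805]
```

>>> {"fn": "servo_tool", "kwargs": {
  "deltas": [
    [0,0,0,-60,0],
    [0,50,-20,-80,0],
    [0,110,-37,-80,0],
    [0,165,-55,-80,0],
    [0,220,-72,-80,0]
  ]
}}

```text
clock: 0.78
tcp_pos: [0.3467, -0.3651, 0.2803]
tcp_rot: [[0.954, 0.299, -0.0], [0.299, -0.954, 0.0], [-0.0, -0.0, -1.0]]
force: [0.1, -0.1, -0.4]
grip_width: 0.999
grip_force: 0.0
```

>>> {"fn": "servo_tool", "kwargs": {
  "deltas": [
    [0,58,-18,0,0],
    [0,116,-35,0,0],
    [0,174,-53,0,0],
    [0,232,-70,0,0],
    [0,290,-88,0,0]
  ]
}}

```text
clock: 1.4
tcp_pos: [0.5972, -0.1943, 0.2801]
tcp_rot: [[0.954, 0.299, -0.0], [0.299, -0.954, 0.0], [-0.0, -0.0, -1.0]]
force: [0.4, -1.7, -0.5]
grip_width: 0.999
grip_force: 0.0
```

>>> {"fn": "servo_tool", "kwargs": {
  "deltas": [
    [0,34,-11,0,0],
    [0,34,-11,0,0],
    [0,34,-11,0,0]
  ]
}}

```text
clock: 1.78
tcp_pos: [0.6245, -0.1756, 0.2801]
tcp_rot: [[0.954, 0.299, -0.001], [0.299, -0.954, 0.0], [-0.001, -0.0, -1.0]]
force: [-0.6, -0.1, 0.0]
grip_width: 1.006
grip_force: 0.0
```

Run:
```python
from plant import robot, grab_frame
import pickle
from h import *
f=grab_frame("wrist"); pickle.dump(f,open("pics/w1.pkl","wb")); cv2.imwrite("pics/w1.png",f["image"][:,:,::-1])
s=robot.state(); print(s["clock"],s["tcp_pos"],s["tcp_rot"].round(4).tolist())
```

```text
1.825 [ 0.62430646 -0.17585867  0.28040661] [[0.9545, 0.2981, -0.0003], [0.2981, -0.9545, -0.0001], [-0.0003, 0.0, -1.0]]
```

View pics/w1.png

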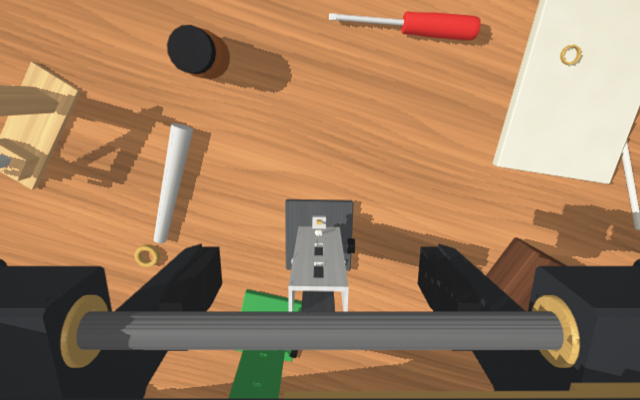

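The wrist view shows the upright's front face with its two slots at (319,251) and (319,270), its top edge at row 288 and the seat plunger at (319,221).

Run:
```python
from h import *; import pickle
f=pickle.load(open("pics/w1.pkl","rb")); W=world(f)
X,Y,Z=W[...,0],W[...,1],W[...,2]; g=f["image"].mean(2)
v,u=np.mgrid[0:400,0:640]
box=(u>285)&(u<352)&(v>222)&(v<310)
m=box&(v<288)&(Z>.08)&(Z<.19)&(g>90); P=W[m]
for _ in range(4):
    c=P.mean(0); U,S,V=np.linalg.svd(P-c,full_matrices=False); n=V[2]*np.sign(V[2][0]); P=P[abs((P-c)@n)<.002]
print("plane",len(P),n.round(4),c.round(4),S[2]/len(P)**.5)
nh=n[:2]/np.hypot(*n[:2]); t=np.array([-nh[1],nh[0]])
e=P[:,:2]@t; a=np.percentile(e,[.5,99.5]); print("y extent",a, "mid",a.mean(), "front pt",(nh*(c[:2]@nh)+t*a.mean()).round(4),"yaw n",np.degrees(np.arctan2(nh[1],nh[0])))
m=box&(Z>.19)&(Z<.215)&(g>110); Q=W[m]; print("top z",len(Q),np.percentile(Q[:,2],[5,50,95]).round(4)); q=Q[:,:2]@t; print("top y ext",np.percentile(q,[1,99]), "x max", np.percentile(Q[:,:2]@nh-c[:2]@nh,[1,99]))
# slots: intensity profile along central column, intersect ray with front plane
def ray(px):
    p=cv2.undistortPoints(np.array([[px]],float),f["mtx"],np.array([f["k1"],0,0,0.]))[0,0]
    E=f["extrinsics"]; d=E[:3,:3]@np.array([p[0],-p[1],-1]); o=E[:3,3]; return o+d*(((c-o)@n)/(d@n))
for r in range(236,292): print(r,g[r,316:322].mean().round(),ray((318.5,r))[2].round(4),Z[r,319].round(4))
for r in (251,270): print(r,[(k,int(g[r,k]),(ray((k,r))[:2]@t).round(4)) for k in range(310,328)])
```

```text
plane 2194 [9.589e-01 2.837e-01 3.000e-04] [ 0.5477 -0.1987  0.1423] 0.00036058576694714096
y extent [-0.37064958 -0.32112662] mid -0.3458880968552114 front pt [ 0.5477 -0.1987] yaw n 16.478787341178684
top z 696 [0.1909 0.197  0.1983]
top y ext [-0.37062486 -0.32095749] x max [-0.02320358  0.00068763]
236 155.0 0.0865 0.0866
237 146.0 0.0895 0.0901
238 147.0 0.0925 0.0929
239 145.0 0.0954 0.0965
240 143.0 0.0983 0.0978
241 141.0 0.1011 0.1004
242 147.0 0.1039 0.1035
243 183.0 0.1067 0.1056
244 175.0 0.1094 0.1064
245 155.0 0.1121 0.1064
246 126.0 0.1148 0.0491
247 80.0 0.1174 0.0511
248 55.0 0.12 0.0553
249 54.0 0.1226 0.06
250 54.0 0.1251 0.0607
251 55.0 0.1276 0.0653
252 54.0 0.13 0.0683
253 53.0 0.1325 0.0709
254 59.0 0.1349 0.0741
255 107.0 0.1372 0.1372
256 140.0 0.1396 0.1405
257 147.0 0.1419 0.1417
258 147.0 0.1441 0.1436
259 147.0 0.1464 0.1466
260 146.0 0.1486 0.1477
261 157.0 0.1508 0.1508
262 208.0 0.153 0.1525
263 215.0 0.1551 0.1517
264 177.0 0.1572 0.1516
265 135.0 0.1593 0.151
266 88.0 0.1614 0.1052
267 56.0 0.1634 0.1066
268 53.0 0.1654 0.1101
269 55.0 0.1674 0.1129

[... 994 characters left out ...]
64(-0.3517)), (325, 150, np.float64(-0.3528)), (326, 150, np.float64(-0.3538)), (327, 148, np.float64(-0.3548))]
270 [(310, 146, np.float64(-0.3386)), (311, 146, np.float64(-0.3395)), (312, 146, np.float64(-0.3404)), (313, 126, np.float64(-0.3413)), (314, 65, np.float64(-0.3422)), (315, 54, np.float64(-0.3431)), (316, 55, np.float64(-0.344)), (317, 56, np.float64(-0.3449)), (318, 55, np.float64(-0.3458)), (319, 54, np.float64(-0.3467)), (320, 53, np.float64(-0.3476)), (321, 53, np.float64(-0.3485)), (322, 57, np.float64(-0.3494)), (323, 103, np.float64(-0.3503)), (324, 150, np.float64(-0.3512)), (325, 151, np.float64(-0.3521)), (326, 150, np.float64(-0.3531)), (327, 149, np.float64(-0.354))]
```

>>> {"fn": "servo_tool", "kwargs": {
  "deltas": [
    [0,4,-60,0,0.15],
    [0,8,-120,0,0.3],
    [0,14,-180,0,0.45],
    [0,20,-240,0,0.597],
    [0,24,-302,0,0.597]
  ]
}}

```text
clock: 2.45
tcp_pos: [0.5566, 0.1209, 0.2808]
tcp_rot: [[0.956, -0.292, 0.001], [-0.292, -0.956, -0.0], [0.001, -0.0, -1.0]]
force: [0.1, -0.2, 0.9]
grip_width: 0.999
grip_force: 0.0
```

Run:
```python
from plant import robot
import numpy as np
s=robot.state(); R=s["tcp_rot"]; print(s["clock"],s["tcp_pos"],R.round(4).tolist()); print(R.T@(np.array([.542,.179,.28])-s["tcp_pos"])*1000,np.degrees(np.arctan2(R[1,0],R[0,0])))
```

```text
2.45 [0.55655335 0.12087575 0.28080003] [[0.9563, -0.2924, 0.0007], [-0.2924, -0.9563, -0.0001], [0.0007, -0.0001, -1.0]]
[-30.91528823 -51.32736844   0.7840352 ] -17.00381844128584
```

>>> {"fn": "servo_tool", "kwargs": {
  "deltas": [
    [0,-31,-51,0,0],
    [0,-31,-51,0,0],
    [0,-31,-51,0,0]
  ]
}}

```text
clock: 2.82
tcp_pos: [0.5426, 0.1769, 0.2806]
tcp_rot: [[0.957, -0.29, 0.0], [-0.29, -0.957, -0.0], [0.0, 0.0, -1.0]]
force: [-0.1, -0.8, -0.7]
grip_width: 1.002
grip_force: 0.0
```

Run:
```python
from plant import robot, grab_frame
import pickle
from h import *
f=grab_frame("wrist"); pickle.dump(f,open("pics/w2.pkl","wb")); cv2.imwrite("pics/w2.png",f["image"][:,:,::-1])
s=robot.state(); R=s["tcp_rot"]; print(s["clock"],s["tcp_pos"],R.round(4).tolist())
W=world(f); X,Y,Z=W[...,0],W[...,1],W[...,2]; im=f["image"].astype(int); sat=im.max(2)-im.min(2)
m=(X>.46)&(X<.64)&(Y>.1)&(Y<.25)&(Z>.108)&(Z<.118)&(sat<40)
n,lab,st,ce=cv2.connectedComponentsWithStats(m.astype(np.uint8)); i=1+st[1:,4].argmax(); P=W[lab==i]
print(st[i],np.percentile(P[:,2],[10,50,90]))
r=cv2.minAreaRect(P[:,:2].astype(np.float32)*1000); print(r)
c=P[:,:2].mean(0); d=np.array([-.957,.29]); t=np.array([.29,.957])
for _ in range(3):
    e=(P[:,:2]-c)@d; b=np.array([ (lambda q:(c+d*(k+.0025)+t*q))(np.median(((P[:,:2]-c)@t)[(e>k)&(e<k+.005)])) for k in np.arange(-.025,.045,.005)])
    w,v=np.linalg.eigh(np.cov(b.T)); d=v[:,1]*-np.sign(v[0,1]); t=np.array([d[1],-d[0]]); c=b.mean(0)
e=(P[:,:2]-c)@d; q=(P[:,:2]-c)@t
print("dir",d,np.degrees(np.arctan2(d[1],d[0])),"along",np.percentile(e,[0,1,99,100]),"width",np.percentile(q[(e>-.02)&(e<.04)],[1,50,99]))
x0=np.percentile(e,99.5); o=c+d*x0; print("end(x~0)",o,"grip",o-.042*d)
```

```text
2.875 [0.54283137 0.17653165 0.28044114] [[0.9568, -0.2909, 0.0002], [-0.2909, -0.9568, -0.0003], [0.0003, 0.0002, -1.0]]
[ 310  104   11  111 1076] [0.11357383 0.11445149 0.11559553]
((553.0288696289062, 176.79397583007812), (9.74050521850586, 109.34894561767578), 73.15335083007812)
  return _methods._mean(a, axis=axis, dtype=dtype,
  ret = ret.dtype.type(ret / rcount)
Traceback (most recent call last):
IndexError: index -1 is out of bounds for axis 0 with size 0
```

View pics/w2.png

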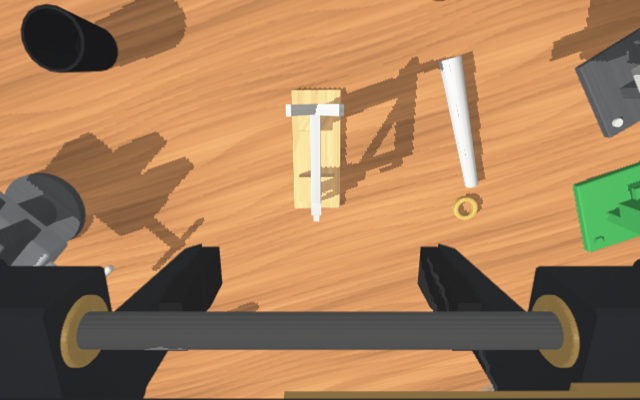

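The wrist view shows the arm's top as a strip from (316,115) to (316,220), with the V cradle at the top end. Its rectangle is 109 x 9.7 mm, which confirms the choice.

>>> {"fn": "servo_tool", "kwargs": {
  "deltas": [
    [0,-3.3,-3.3,50,0],
    [0,-3.3,-3.3,100,0],
    [0,-3.3,-3.3,150,0],
    [0,-3.3,-3.3,185,0],
    [0,-3.3,-3.3,192,0]
  ],
  "newtons": 40
}}

```text
clock: 3.5
tcp_pos: [0.5398, 0.1805, 0.0866]
tcp_rot: [[0.957, -0.291, -0.004], [-0.291, -0.957, -0.001], [-0.003, 0.002, -1.0]]
force: [-0.4, 0.3, 0.4]
grip_width: 1.006
grip_force: 0.0
```

>>> {"fn": "servo_tool", "kwargs": {
  "deltas": [
    [120,0,0,0,0],
    [255,0,0,0,0],
    [255,0,0,0,0],
    [255,0,0,0,0],
    [255,0,0,0,0]
  ],
  "newtons": 40
}}

```text
clock: 4.12
tcp_pos: [0.5405, 0.1823, 0.0885]
tcp_rot: [[0.957, -0.289, 0.0], [-0.289, -0.957, 0.0], [0.0, -0.0, -1.0]]
force: [0.2, -0.2, -0.4]
grip_width: 0.459
grip_force: 0.0
```

>>> {"fn": "servo_tool", "kwargs": {
  "deltas": [
    [255,0,0,0,0],
    [255,0,0,0,0],
    [255,0,0,0,0],
    [255,0,0,0,0]
  ],
  "newtons": 40
}}

```text
clock: 4.62
tcp_pos: [0.5404, 0.1822, 0.0883]
tcp_rot: [[0.957, -0.289, -0.0], [-0.289, -0.957, 0.0], [-0.0, -0.0, -1.0]]
force: [0.6, -0.2, 0.4]
grip_width: 0.011
grip_force: 0.0
```

Run:
```python
from plant import robot, grab_frame
import pickle
from h import *
ims=[]
for n in("wrist","scene"):
    f=grab_frame(n); pickle.dump(f,open(f"pics/{n}3.pkl","wb")); ims.append(f["image"][:,:,::-1])
a=ims[0][100:400,120:520]; b=cv2.resize(ims[1][120:240,290:450],(400,300)); cv2.imwrite("pics/c3.png",np.hstack([a,b]))
s=robot.state(); print(s["grip_width"],s["grip_force"],s["force"],s["tcp_pos"])
```

```text
0.006997485672427078 0.0 [-0.21514517 -0.43827106 -0.47510414] [0.54037317 0.18217654 0.08830605]
```

View pics/c3.png

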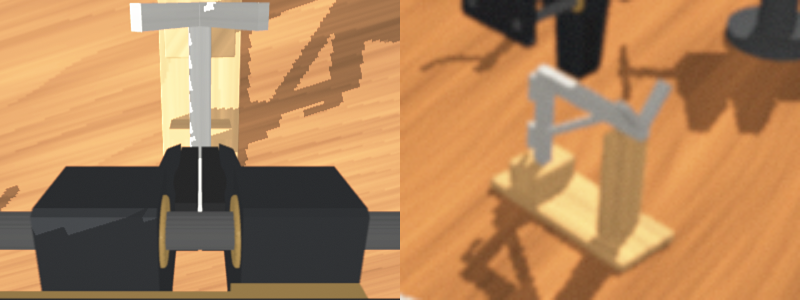

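Run:
```python
from h import *; import pickle
from plant import robot
tcp=robot.state()["tcp_pos"]
for n in("wrist3","scene3"):
    f=pickle.load(open(f"pics/{n}.pkl","rb")); W=world(f); print(n,"tcp px",project(f,tcp),"hold",project(f,tcp+[0,0,.019]),f["extrinsics"][:3,3])
    if n=="scene3":
        for p in [(350,150),(362,147),(362,150),(362,140),(366,160),(355,155),(345,152)]: print(p,W[p[1],p[0]].round(4),f["image"][p[1],p[0]])
    else:
        for p in [(295,250),(345,250),(320,230),(320,240),(320,245),(310,255),(320,260),(320,290)]: print(p,W[p[1],p[0]].round(4),f["image"][p[1],p[0]])
    X,Y,Z=W[...,0],W[...,1],W[...,2]; im=f["image"].astype(int)
    m=(im.max(2)<70)&(abs(X-.54)<.05)&(abs(Y-.18)<.06)&(Z>.04)&(Z<.2); print(m.sum(), np.percentile(Z[m],[0,1,5,20]) if m.any() else 0, W[m][Z[m].argsort()[:5]].round(3).tolist())
```

```text
wrist3 tcp px [[317.10230875 231.42057247]] hold [[316.88209661 245.09033717]] [0.60758776 0.16062517 0.27325726]
(295, 250) [0.5518 0.1881 0.1343] [43 44 46]
(345, 250) [0.5464 0.168  0.1358] [42 44 46]
(320, 230) [0.55   0.1777 0.1139] [183 183 178]
(320, 240) [0.5455 0.179  0.115 ] [182 182 177]
(320, 245) [0.543  0.1798 0.1147] [183 183 178]
(310, 255) [0.549  0.1823 0.1369] [39 39 39]
(320, 260) [0.5352 0.1821 0.1139] [255 255 252]
(320, 290) [0.52   0.1867 0.1146] [253 252 249]
5614 [0.12682698 0.12974599 0.13438289 0.14603099] [[0.543, 0.171, 0.127], [0.548, 0.187, 0.127], [0.546, 0.174, 0.127], [0.548, 0.185, 0.127], [0.546, 0.175, 0.127]]
scene3 tcp px [[360.31655457 165.9022377 ]] hold [[360.80719684 157.44873973]] [ 0.8666515  -0.47519289  0.55010504]
(350, 150) [0.5148 0.1854 0.1141] [214 208 201]
(362, 147) [0.5472 0.1709 0.1377] [31 33 35]
(362, 150) [0.5479 0.1702 0.1319] [57 43 32]
(362, 140) [0.547  0.1696 0.1529] [31 30 30]
(366, 160) [0.5567 0.1715 0.1125] [147 144 137]
(355, 155) [0.5294 0.1789 0.1109] [151 149 142]
(345, 152) [0.5029 0.1873 0.105 ] [148 144 139]
454 [0.12981424 0.13201789 0.13565715 0.1442003 ] [[0.549, 0.184, 0.13], [0.548, 0.177, 0.131], [0.548, 0.181, 0.131], [0.55, 0.187, 0.131], [0.548, 0.17, 0.132]]
```

Run:
```python
from h import *; import pickle
for n,tcp in(("w1",[.6243,-.1759,.2804]),("w2",[.5428,.1765,.2804])):
    f=pickle.load(open(f"pics/{n}.pkl","rb")); W=world(f); Z=W[...,2]; im=f["image"]
    v,u=np.mgrid[0:400,0:640]; m=(v>235)&(v<305)&(((u>150)&(u<225))|((u>415)&(u<490)))&(im.max(2)<60)&(Z>.2)
    print(n,m.sum(),(np.percentile(Z[m],[0,1,5,50])-tcp[2]).round(4))
    i=np.argwhere(m); k=Z[m].argsort()[:6]; print(i[k].tolist(),(W[m][k]-tcp).round(3).tolist())
f=pickle.load(open("pics/wrist3.pkl","rb")); W=world(f)
for v in range(240,300,6): print(v,[round(float(z),3) for z in W[v,285:356:7,2]])
```

```text
w1 6698 [0.0385 0.0401 0.0431 0.063 ]
[[247, 426], [247, 438], [247, 421], [247, 436], [247, 424], [267, 220]] [[0.021, -0.043, 0.038], [0.022, -0.048, 0.039], [0.02, -0.04, 0.039], [0.022, -0.047, 0.039], [0.021, -0.042, 0.039], [-0.015, 0.041, 0.039]]
w2 6614 [0.039  0.0412 0.0439 0.0636]
[[246, 201], [247, 201], [247, 438], [271, 220], [246, 200], [256, 218]] [[0.022, 0.047, 0.039], [0.022, 0.047, 0.039], [-0.008, -0.053, 0.039], [0.009, 0.043, 0.04], [0.023, 0.047, 0.04], [0.016, 0.041, 0.04]]
240 [0.009, 0.03, 0.031, 0.032, 0.113, 0.115, 0.114, 0.031, 0.031, 0.031, 0.009]
246 [0.008, 0.131, 0.13, 0.128, 0.127, 0.115, 0.127, 0.127, 0.132, 0.031, 0.009]
252 [0.136, 0.137, 0.138, 0.133, 0.134, 0.115, 0.133, 0.134, 0.137, 0.137, 0.01]
258 [0.141, 0.143, 0.143, 0.14, 0.14, 0.115, 0.14, 0.14, 0.142, 0.143, 0.141]
264 [0.148, 0.148, 0.146, 0.145, 0.145, 0.115, 0.144, 0.144, 0.148, 0.148, 0.148]
270 [0.199, 0.153, 0.15, 0.149, 0.15, 0.115, 0.15, 0.15, 0.15, 0.154, 0.198]
276 [0.199, 0.158, 0.155, 0.154, 0.155, 0.116, 0.154, 0.156, 0.155, 0.157, 0.201]
282 [0.199, 0.162, 0.16, 0.16, 0.159, 0.115, 0.159, 0.159, 0.159, 0.163, 0.202]
288 [0.201, 0.165, 0.164, 0.163, 0.163, 0.114, 0.163, 0.164, 0.164, 0.166, 0.201]
294 [0.199, 0.17, 0.167, 0.166, 0.168, 0.114, 0.167, 0.167, 0.167, 0.17, 0.2]
```

The fingertips show 38 mm above the stated TCP in every view, and the jaws shut just above the arm. So the real tip is about 38 mm short of the nominal one. I'll reopen, go 38 mm lower and grip again.

>>> {"fn": "servo_tool", "kwargs": {
  "deltas": [
    [0,0,1.5,0,0],
    [0,0,1.5,0,0],
    [0,0,1.5,0,0],
    [0,0,1.5,0,0],
    [0,0,1.5,0,0]
  ]
}}

```text
clock: 5.35
tcp_pos: [0.5399, 0.1808, 0.0883]
tcp_rot: [[0.957, -0.289, 0.0], [-0.289, -0.957, -0.0], [0.0, 0.0, -1.0]]
force: [-0.0, -1.1, -0.1]
grip_width: 0.545
grip_force: 0.0
```

>>> {"fn": "servo_tool", "kwargs": {
  "deltas": [
    [0,0,0,6,0],
    [0,0,0,14,0],
    [0,0,0,22,0],
    [0,0,0,30,0],
    [0,0,0,38,0]
  ]
}}

```text
clock: 5.98
tcp_pos: [0.5399, 0.1807, 0.0497]
tcp_rot: [[0.957, -0.289, -0.0], [-0.289, -0.957, -0.0], [-0.0, 0.0, -1.0]]
force: [0.4, 0.6, -1.1]
grip_width: 0.995
grip_force: 0.0
```

>>> {"fn": "servo_tool", "kwargs": {
  "deltas": [
    [255,0,0,0,0],
    [255,0,0,0,0],
    [255,0,0,0,0],
    [255,0,0,0,0],
    [255,0,0,0,0]
  ],
  "newtons": 40
}}

```text
clock: 6.6
tcp_pos: [0.54, 0.1808, 0.0504]
tcp_rot: [[0.957, -0.289, 0.0], [-0.289, -0.957, 0.0], [0.0, -0.0, -1.0]]
force: [-0.6, -0.2, -0.1]
grip_width: 0.459
grip_force: 0.0
```

>>> {"fn": "servo_tool", "kwargs": {
  "deltas": [
    [255,0,0,0,0],
    [255,0,0,0,0],
    [255,0,0,0,0]
  ],
  "newtons": 40
}}

```text
clock: 6.98
tcp_pos: [0.5399, 0.1807, 0.0503]
tcp_rot: [[0.957, -0.289, -0.0], [-0.289, -0.957, -0.0], [-0.0, 0.0, -1.0]]
force: [-0.4, -2.7, -0.3]
grip_width: 0.117
grip_force: 1.7
```

>>> {"fn": "servo_tool", "kwargs": {
  "deltas": [
    [255,0,0,0,0],
    [255,0,0,0,0],
    [255,0,0,-15,0],
    [255,0,0,-40,0],
    [255,0,0,-75,0]
  ]
}}

```text
clock: 7.6
tcp_pos: [0.5396, 0.1807, 0.1264]
tcp_rot: [[0.957, -0.289, -0.001], [-0.289, -0.957, -0.0], [-0.001, 0.0, -1.0]]
force: [0.2, 0.0, -1.7]
grip_width: 0.109
grip_force: 39.9
```

>>> {"fn": "servo_tool", "kwargs": {
  "deltas": [
    [255,0,0,0,0],
    [255,0,0,0,0]
  ]
}}

```text
clock: 7.85
tcp_pos: [0.5394, 0.1807, 0.1246]
tcp_rot: [[0.957, -0.289, -0.001], [-0.289, -0.957, -0.0], [-0.001, 0.001, -1.0]]
force: [0.2, -0.4, -2.1]
grip_width: 0.103
grip_force: 39.9
```

```bash
cat > meas.py <<'E'
from plant import robot, grab_frame
import pickle
from h import *
f=grab_frame("wrist"); s=robot.state(); R=s["tcp_rot"]; p=s["tcp_pos"]
W=world(f); T=(W-p)@R; sat=(f["image"].max(2).astype(int)-f["image"].min(2))
d=W[...,2]-p[2]
m=(abs(T[...,0])<.13)&(abs(T[...,1])<.04)&(d>.05)&(d<.07)&(sat<40)&(f["image"].max(2)>100)
n,lab,st,ce=cv2.connectedComponentsWithStats(m.astype(np.uint8)); i=1+st[1:,4].argmax(); Q=T[lab==i]
print(s["clock"],p.round(4),"yaw",np.degrees(np.arctan2(R[1,0],R[0,0])).round(2),"F",s["force"].round(1),s["grip_width"].round(3),s["grip_force"])
print("px",st[i],"h over tcp",np.percentile(d[lab==i],[10,50,90]).round(4))
far=Q[Q[:,0]>.015]; A=np.polyfit(far[:,0],far[:,1],1); print("yaw in tool",np.degrees(A[0]),"y0",A[1],"x ext",np.percentile(Q[:,0],[.5,99.5]), "slope z/x",np.polyfit(far[:,0],-far[:,2],1)[0])
pickle.dump(f,open("pics/wm.pkl","wb")); cv2.imwrite("pics/wm.png",f["image"][:,:,::-1])
E
python3 meas.py
```

```text
Traceback (most recent call last):
  File "meas.py", line 9, in <module>
    print(s["clock"],p.round(4),"yaw",np.degrees(np.arctan2(R[1,0],R[0,0])).round(2),"F",s["force"].round(1),s["grip_width"].round(3),s["grip_force"])
                                                                                                             ^^^^^^^^^^^^^^^^^^^^^
AttributeError: 'float' object has no attribute 'round'
```

```bash
sed -i 's/s\["grip_width"\].round(3)/round(s["grip_width"],3)/' meas.py; python3 meas.py
```

```text
7.95 [0.5393 0.1807 0.1241] yaw -16.8 F [-0.1 -0.  -1.7] 0.105 39.89135563373566
px [ 300  103   38  208 5847] h over tcp [0.0635 0.0643 0.0666]
yaw in tool -0.22808334149964055 y0 0.0012405168465513018 x ext [-0.00757422  0.06845669] slope z/x 0.05632412961245345
```

>>> {"fn": "servo_tool", "kwargs": {
  "deltas": [
    [255,10,17,-30,0],
    [255,26,45,-30,0],
    [255,45,77,-30,0],
    [255,65,110,-30,0],
    [255,85,145,-30,0]
  ]
}}

```text
clock: 8.57
tcp_pos: [0.5792, 0.0163, 0.1543]
tcp_rot: [[0.957, -0.289, -0.002], [-0.289, -0.957, 0.0], [-0.002, 0.0, -1.0]]
force: [-0.0, 0.2, -1.4]
grip_width: 0.106
grip_force: 39.9
```

>>> {"fn": "servo_tool", "kwargs": {
  "deltas": [
    [255,20,35,0,-0.1],
    [255,40,70,0,-0.25],
    [255,60,105,0,-0.4],
    [255,80,136,0,-0.5],
    [255,100,171,0,-0.583]
  ]
}}

```text
clock: 9.2
tcp_pos: [0.6256, -0.1762, 0.1541]
tcp_rot: [[0.957, 0.289, -0.002], [0.289, -0.957, 0.001], [-0.001, -0.001, -1.0]]
force: [-0.5, -0.1, -2.0]
grip_width: 0.102
grip_force: 39.9
```

>>> {"fn": "servo_tool", "kwargs": {
  "deltas": [
    [255,0,0,10,0],
    [255,0,0,20,0],
    [255,0,0,30,0],
    [255,0,0,30,0]
  ]
}}

```text
clock: 9.7
tcp_pos: [0.6253, -0.1742, 0.1243]
tcp_rot: [[0.958, 0.287, -0.002], [0.287, -0.958, 0.001], [-0.001, -0.001, -1.0]]
force: [0.1, 0.4, -0.6]
grip_width: 0.106
grip_force: 39.9
```

```bash
python3 meas.py
```

```text
9.75 [ 0.6257 -0.1745  0.1251] yaw 16.64 F [-0.2 -0.  -2. ] 0.103 39.891509637236595
px [ 298  103   44  208 6018] h over tcp [0.0626 0.0635 0.0666]
yaw in tool -0.08609492486288545 y0 -4.654025467551428e-05 x ext [-0.00813026  0.06781046] slope z/x 0.06761907720908601
```

View pics/wm.png

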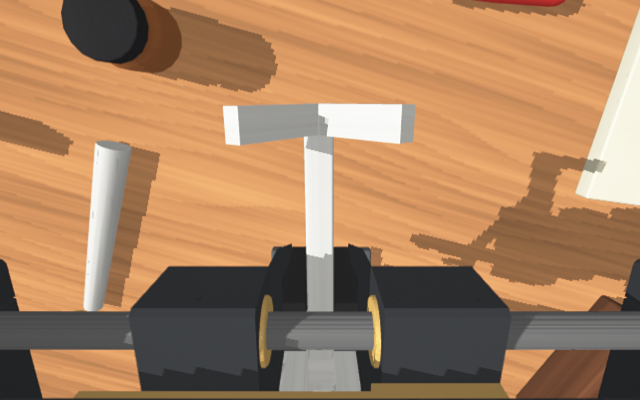

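The wrist view shows the arm held between the pads, with the V cradle at rows 105-145. The upright is hidden behind the gripper, so I'll compare bracket and upright in the outer cameras.

```bash
cat > rel.py <<'E'
from plant import robot, grab_frame
import pickle,sys
from h import *
s=robot.state(); p=s["tcp_pos"]; R=s["tcp_rot"]; print(s["clock"],p.round(4),s["force"].round(1))
f=grab_frame("scene"); pickle.dump(f,open("pics/sc.pkl","wb")); W=world(f); im=f["image"].astype(int); sat=im.max(2)-im.min(2); g=im.mean(2)
n=np.array([.9582,.2860]); t=np.array([-n[1],n[0]]); o=np.array([.5477,-.1987])   # front outward n; t = -upright y
A=np.stack([(W[...,:2]-o)@n,(W[...,:2]-o)@t,W[...,2]],-1); x,y,z=A[...,0],A[...,1],A[...,2]
up=(abs(x)<.004)&(abs(y)<.027)&(z>.09)&(z<.194)&(sat<40)
if up.sum()>50: print("plate n",up.sum(),"x",np.median(x[up]).round(4),"y ext",np.percentile(y[up],[1,99]).round(4),"xslope y,z",np.linalg.lstsq(np.c_[y[up],z[up],np.ones(up.sum())],x[up],rcond=None)[0].round(3))
top=(abs(x+.001)<.006)&(abs(y)<.027)&(z>.194)&(z<.203)&(g>130); print("plate top z",top.sum(),np.percentile(z[top],[10,50,90]).round(4))
b=(x>.006)&(x<.16)&(abs(y)<.035)&(z>.06)&(z<.25)&(sat<40)&(g>75); B=A[b]
print("bracket px",b.sum(),"x",np.percentile(B[:,0],[1,99]).round(4),"z",np.percentile(B[:,2],[1,99]).round(4))
np.save("pics/B.npy",B)
v,u=np.where(b); print("uv",u.min(),u.max(),v.min(),v.max()); u0,v0=max(0,min(u.min(),190)-10),max(0,min(v.min(),200)-10)
c=f["image"][v0:v0+140,u0:u0+180,::-1]; cv2.imwrite("pics/sc.png",cv2.resize(c,None,fx=4,fy=4,interpolation=cv2.INTER_CUBIC)); print("crop",u0,v0)
E
python3 rel.py
```

```text
9.75 [ 0.6257 -0.1745  0.1251] [-0.2 -0.  -2. ]
plate n 684 x 0.0008 y ext [-0.0254  0.0229] xslope y,z [ 0.022 -0.008  0.002]
plate top z 118 [0.1957 0.1976 0.1985]
bracket px 1418 x [0.0133 0.1508] z [0.0612 0.2464]
uv 236 346 212 315
crop 180 190
```

View pics/sc.png

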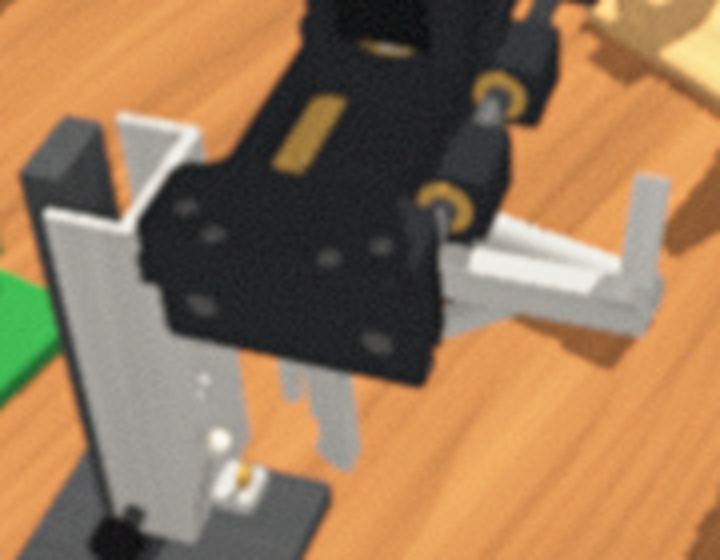

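The scene crop shows the held bracket in front of the upright. The bar foot is at crop (340,460), the lower hook at (288,390), the catch at (218,438) and the seat at (243,475).

Run:
```python
import numpy as np
B=np.load("pics/B.npy"); 
m=(B[:,0]>.03)&(B[:,0]<.065)&(abs(B[:,1])<.014)&(B[:,2]<.15); C=B[m]
for z in np.arange(.07,.15,.008):
    q=C[(C[:,2]>=z)&(C[:,2]<z+.008)]
    if len(q): print(round(z+.004,3),len(q),"x",np.percentile(q[:,0],[2,50,98]).round(4),"y",np.percentile(q[:,1],[2,50,98]).round(4))
print("foot z",np.sort(C[:,2])[:8].round(4))
m=(B[:,0]>.085)&(B[:,0]<.14)&(abs(B[:,1])<.03); C=B[m]
for x in np.arange(.085,.155,.008):
    q=C[(C[:,0]>=x)&(C[:,0]<x+.008)]
    if len(q): print(round(x+.004,3),len(q),"y",np.percentile(q[:,1],[2,50,98]).round(4),"z",np.percentile(q[:,2],[2,50,98]).round(4), "top z med",np.median(q[q[:,2]>.17,2]).round(4))
```

```text
0.082 3 x [0.0484 0.0521 0.0522] y [-0.0028 -0.0018  0.0015]
0.09 30 x [0.044  0.0504 0.0529] y [-0.0042 -0.0027  0.0043]
0.098 39 x [0.0436 0.0506 0.0527] y [-0.0046 -0.003   0.0052]
0.106 35 x [0.0435 0.05   0.0529] y [-0.0047 -0.003   0.0047]
0.114 54 x [0.032  0.048  0.0527] y [-0.0043 -0.0029  0.0035]
0.122 62 x [0.0322 0.0464 0.0528] y [-0.0047 -0.0029  0.0038]
0.13 51 x [0.032  0.0455 0.0527] y [-0.0046 -0.0033 -0.0008]
foot z [0.0855 0.0855 0.0857 0.0862 0.0866 0.0869 0.0884 0.0885]
0.089 93 y [-0.006  -0.0019  0.0062] z [0.1594 0.1803 0.1917] top z med 0.1887
0.097 134 y [-0.005  -0.0026  0.0056] z [0.1636 0.1838 0.209 ] top z med 0.1876
0.105 160 y [-0.0047 -0.0022  0.0101] z [0.1698 0.1893 0.2471] top z med 0.1893
0.113 101 y [-0.0246 -0.0029  0.0051] z [0.1765 0.1876 0.2336] top z med 0.1876
0.121 96 y [-0.0044 -0.0031  0.0048] z [0.1771 0.1875 0.1908] top z med 0.1875
0.129 96 y [-0.0047 -0.0027  0.0064] z [0.1766 0.1882 0.1906] top z med 0.1882
0.137 55 y [-0.0047 -0.0032  0.0065] z [0.1764 0.1842 0.19  ] top z med 0.1842
```

The bar is vertical and 40.0 mm from the plate. Lateral error is about 0.5 mm, and the origin at z≈83 mm sits mid-window for h≈4 mm. Inserting now.

>>> {"fn": "servo_tool", "kwargs": {
  "deltas": [
    [255,-8,0.5,0,0],
    [255,-16,0.5,0,0],
    [255,-22,0.5,0,0],
    [255,-27,0.5,0,0],
    [255,-27,0.5,0,0]
  ]
}}

```text
clock: 10.42
tcp_pos: [0.5998, -0.1836, 0.1255]
tcp_rot: [[0.958, 0.285, 0.0], [0.285, -0.958, -0.0], [0.0, 0.0, -1.0]]
force: [0.4, 0.3, 0.3]
grip_width: 0.111
grip_force: 39.9
```

>>> {"fn": "servo_tool", "kwargs": {
  "deltas": [
    [255,-2,0,0,0],
    [255,-4,0,0,0],
    [255,-6,0,0,0],
    [255,-8,0,0,0],
    [255,-8,0,0,0]
  ]
}}

```text
clock: 11.05
tcp_pos: [0.5922, -0.1858, 0.1253]
tcp_rot: [[0.958, 0.286, -0.0], [0.286, -0.958, 0.0], [-0.0, -0.0, -1.0]]
force: [0.2, -0.3, -0.8]
grip_width: 0.109
grip_force: 39.9
```

>>> {"fn": "servo_tool", "kwargs": {
  "deltas": [
    [255,-1.5,0,0,0],
    [255,-3,0,0,0],
    [255,-4,0,0,0],
    [255,-4.5,0,0,0],
    [255,-4.5,0,0,0]
  ]
}}

```text
clock: 11.68
tcp_pos: [0.588, -0.187, 0.1253]
tcp_rot: [[0.958, 0.286, 0.0], [0.286, -0.958, 0.0], [0.0, -0.0, -1.0]]
force: [0.3, -0.0, -1.5]
grip_width: 0.109
grip_force: 39.9
```

```bash
python3 rel.py
python3 - <<'E'
import numpy as np
B=np.load("pics/B.npy"); m=(B[:,0]>.006)&(B[:,0]<.03)&(abs(B[:,1])<.014)&(B[:,2]<.15); C=B[m]
for z in np.arange(.07,.15,.01):
    q=C[(C[:,2]>=z)&(C[:,2]<z+.01)]
    if len(q): print(round(z+.005,3),len(q),"x",np.percentile(q[:,0],[2,50,98]).round(4),"y",np.percentile(q[:,1],[2,50,98]).round(4))
E
```

```text
11.675 [ 0.588  -0.187   0.1253] [ 0.3 -0.  -1.5]
plate n 415 x 0.001 y ext [-0.0256 -0.0025] xslope y,z [0.129 0.004 0.002]
0.075 3 x [0.0061 0.0064 0.0065] y [-0.0026 -0.0016  0.0006]Traceback (most recent call last):
  File "rel.py", line 10, in <module>
    top=(abs(x+.001)<.006)&(abs(y)<.027)&(z>.194)&(z<.203)&(g>130); print("plate top z",top.sum(),np.percentile(z[top],[10,50,90]).round(4))
                                                                                                  ~~~~~~~~~~~~~^^^^^^^^^^^^^^^^^^^
    return _quantile_unchecked(
        a, q, axis, out, overwrite_input, method, keepdims, weights)
    return _ureduce(a,
                    func=_quantile_ureduce_func,
    ...<5 lines>...
                    overwrite_input=overwrite_input,
                    method=method)
    r = func(a, **kwargs)
    result = _quantile(arr,
                       quantiles=q,
    ...<2 lines>...
                       out=out,
                       weights=wgt)
    slices_having_nans = np.isnan(arr[-1, ...])
                                  ~~~^^^^^^^^^
IndexError: index -1 is out of bounds for axis 0 with size 0
```

No force with 39.5 mm of travel, so the hooks are in the slots. Lowering onto the catch.

>>> {"fn": "servo_tool", "kwargs": {
  "deltas": [
    [255,0,0,2,0],
    [255,0,0,4,0],
    [255,0,0,6,0],
    [255,0,0,7,0],
    [255,0,0,7,0]
  ]
}}

```text
clock: 12.35
tcp_pos: [0.588, -0.187, 0.1183]
tcp_rot: [[0.958, 0.286, -0.0], [0.286, -0.958, 0.0], [-0.0, -0.0, -1.0]]
force: [-0.1, 0.2, -2.0]
grip_width: 0.107
grip_force: 39.9
```

>>> {"fn": "servo_tool", "kwargs": {
  "deltas": [
    [255,0,0,0.7,0],
    [255,0,0,1.4,0],
    [255,0,0,1.4,0]
  ]
}}

```text
clock: 12.72
tcp_pos: [0.5881, -0.187, 0.117]
tcp_rot: [[0.958, 0.286, 0.0], [0.286, -0.958, -0.0], [0.0, 0.0, -1.0]]
force: [0.5, -0.1, -1.6]
grip_width: 0.102
grip_force: 39.9
```

>>> {"fn": "servo_tool", "kwargs": {
  "deltas": [
    [255,0,0,0.7,0],
    [255,0,0,0.7,0],
    [255,0,0,0.7,0]
  ]
}}

```text
clock: 13.1
tcp_pos: [0.5881, -0.187, 0.1163]
tcp_rot: [[0.958, 0.286, 0.0], [0.286, -0.958, -0.0], [0.0, 0.0, -1.0]]
force: [1.3, 0.8, -0.8]
grip_width: 0.108
grip_force: 39.9
```

>>> {"fn": "servo_tool", "kwargs": {
  "deltas": [
    [255,0,0,0.7,0],
    [255,0,0,0.7,0],
    [255,0,0,0.7,0]
  ]
}}

```text
clock: 13.48
tcp_pos: [0.5883, -0.1871, 0.1159]
tcp_rot: [[0.958, 0.286, 0.001], [0.286, -0.958, -0.0], [0.001, 0.001, -1.0]]
force: [2.1, 0.8, 2.2]
grip_width: 0.106
grip_force: 39.9
```

>>> {"fn": "servo_tool", "kwargs": {
  "deltas": [
    [255,0,0,-0.4,0],
    [255,0,0,-0.4,0],
    [215,0,0,-0.4,0],
    [200,0,0,-0.4,0],
    [190,0,0,-0.4,0]
  ]
}}

```text
clock: 14.1
tcp_pos: [0.5878, -0.187, 0.1157]
tcp_rot: [[0.958, 0.286, -0.001], [0.286, -0.958, 0.0], [-0.001, -0.0, -1.0]]
force: [-0.4, 0.2, 0.0]
grip_width: 0.256
grip_force: 0.0
```

>>> {"fn": "servo_tool", "kwargs": {
  "deltas": [
    [150,0,0,0,0],
    [150,0,0,0,0],
    [150,0,0,0,0],
    [150,0,0,0,0],
    [150,0,0,0,0]
  ]
}}

```text
clock: 14.72
tcp_pos: [0.588, -0.187, 0.1159]
tcp_rot: [[0.958, 0.286, 0.0], [0.286, -0.958, -0.0], [0.0, 0.0, -1.0]]
force: [-0.5, 0.2, -1.1]
grip_width: 0.411
grip_force: 0.0
```

Run:
```python
from plant import robot, grab_frame
import pickle
from h import *
a=grab_frame("scene"); b=grab_frame("side"); pickle.dump((a,b),open("pics/hang.pkl","wb"))
A=cv2.resize(a["image"][190:340,170:320],(400,400),interpolation=2); B=cv2.resize(b["image"][70:220,300:450],(400,400),interpolation=2)
cv2.imwrite("pics/hang.png",np.hstack([A,B])[:,:,::-1]); s=robot.state(); print(s["clock"],s["tcp_pos"],s["grip_width"],s["grip_force"],s["force"])
```

```text
14.825 [ 0.58804162 -0.18701065  0.11594664] 0.40865781629395165 0.0 [ 0.07620957  0.20261411 -0.29106663]
```

View pics/hang.png

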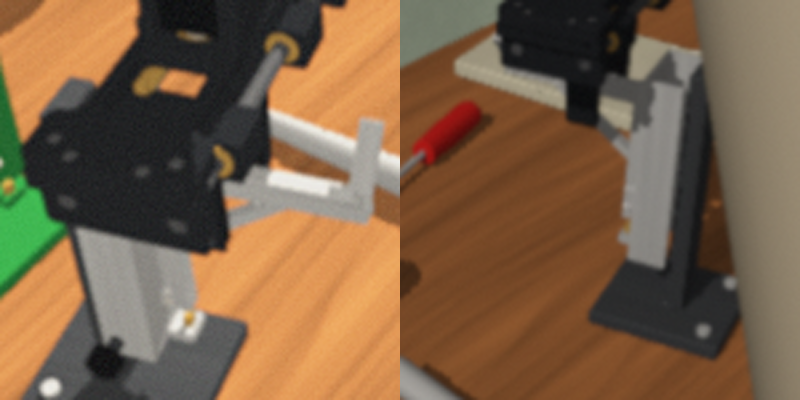

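The image shows the bracket hanging by itself with its foot on the catch, above the seat. Now I raise clear, close the fingers and move over the press point.

>>> {"fn": "servo_tool", "kwargs": {
  "deltas": [
    [150,0,0,-15,0],
    [150,0,0,-35,0],
    [150,0,0,-60,0],
    [255,0,0,-60,0],
    [255,0,0,-60,0]
  ]
}}

```text
clock: 15.45
tcp_pos: [0.5877, -0.1869, 0.1753]
tcp_rot: [[0.958, 0.286, -0.001], [0.286, -0.958, 0.0], [-0.001, -0.001, -1.0]]
force: [-0.7, 0.2, 0.3]
grip_width: 0.21
grip_force: 0.0
```

>>> {"fn": "servo_tool", "kwargs": {
  "deltas": [
    [255,-12,0,0,0],
    [255,-24,0,0,0],
    [255,-24,0,0,0],
    [255,-24,0,0,0],
    [255,-24,0,0,0]
  ]
}}

```text
clock: 16.08
tcp_pos: [0.5652, -0.1938, 0.1759]
tcp_rot: [[0.958, 0.286, 0.0], [0.286, -0.958, 0.0], [0.0, -0.0, -1.0]]
force: [-0.5, 0.6, 0.1]
grip_width: 0.005
grip_force: 0.0
```

Run:
```python
from plant import robot, grab_frame
from h import *
import pickle
f=grab_frame("scene"); pickle.dump(f,open("pics/pre.pkl","wb")); W=world(f); im=f["image"].astype(int); sat=im.max(2)-im.min(2)
n=np.array([.9582,.2860]); t=np.array([-n[1],n[0]]); o=np.array([.5477,-.1987])
x=(W[...,:2]-o)@n; y=(W[...,:2]-o)@t; z=W[...,2]
m=(x>.025)&(x<.095)&(abs(y)<.007)&(z>.16)&(z<.2)&(sat<40)&(im.max(2)>140)
for a in np.arange(.02,.1,.01):
    q=m&(x>=a)&(x<a+.01); 
    if q.sum()>3: print(round(a,3),q.sum(),"top z",np.percentile(z[q],[50,90]).round(4),"y",np.percentile(y[q],[2,50,98]).round(4))
m=(im.max(2)<75)&(x>-.02)&(x<.06)&(abs(y)<.03)&(z>.15)&(z<.26); print("finger lowest",np.sort(z[m])[:5].round(4), [ (x[m][k].round(3),y[m][k].round(3)) for k in z[m].argsort()[:5]])
s=robot.state(); print(s["clock"],s["tcp_pos"],s["grip_width"],s["force"], (s["tcp_pos"][:2]-o)@n)
cv2.imwrite("pics/pre.png",cv2.resize(f["image"][180:330,170:320,::-1],(600,600),interpolation=2))
```

```text
0.02 47 top z [0.1791 0.181 ] y [-0.0069 -0.0052  0.0021]
0.03 91 top z [0.1785 0.181 ] y [-0.0068 -0.0053  0.0014]
0.04 97 top z [0.1786 0.1809] y [-0.0069 -0.0056  0.0022]
0.05 110 top z [0.1785 0.1811] y [-0.0068 -0.0053  0.0026]
0.06 115 top z [0.1763 0.1814] y [-0.0068 -0.0054  0.0014]
0.07 104 top z [0.1794 0.1812] y [-0.0068 -0.0056  0.0024]
0.08 104 top z [0.1799 0.1815] y [-0.0069 -0.0054  0.0029]
0.09 41 top z [0.176  0.1812] y [-0.0069 -0.0058  0.0029]
finger lowest [0.2161 0.2162 0.2165 0.2169 0.2176] [(np.float64(0.026), np.float64(0.009)), (np.float64(0.026), np.float64(0.003)), (np.float64(0.026), np.float64(0.006)), (np.float64(0.026), np.float64(-0.004)), (np.float64(0.026), np.float64(0.009))]
16.125 [ 0.565196   -0.19379092  0.17589548] 0.006810211270057871 [ 0.68107056  0.30375426 -0.12713621] 0.018168662209282933
```

View pics/pre.png

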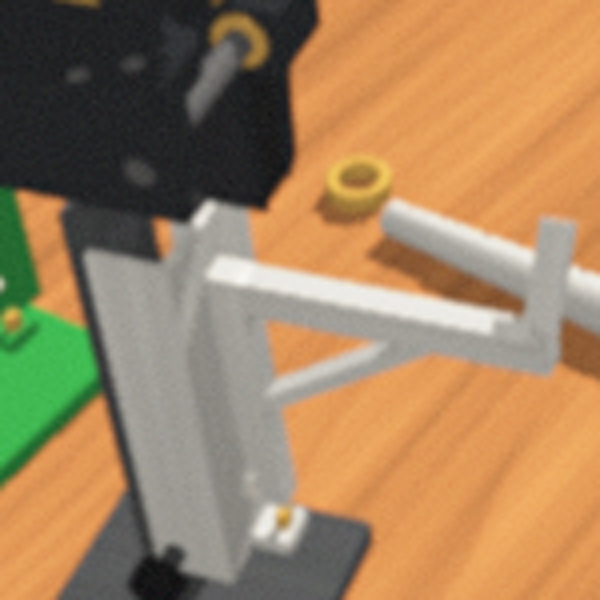

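The image shows the bracket hanging level with its top at z≈0.181 and the closed fingertips at 0.215 above the press point. Pressing down.

>>> {"fn": "servo_tool", "kwargs": {
  "deltas": [
    [255,-0.5,0,10,0],
    [255,-0.5,0,20,0],
    [255,-0.5,0,28,0],
    [255,-0.5,0,31,0],
    [255,-0.5,0,31,0]
  ],
  "newtons": 20
}}

```text
clock: 16.75
tcp_pos: [0.5645, -0.194, 0.1448]
tcp_rot: [[0.958, 0.286, -0.0], [0.286, -0.958, 0.0], [-0.0, -0.0, -1.0]]
force: [0.2, -0.7, 0.2]
grip_width: 0.005
grip_force: 0.0
```

>>> {"fn": "servo_tool", "kwargs": {
  "deltas": [
    [255,0,0,1,0],
    [255,0,0,2,0],
    [255,0,0,3,0],
    [255,0,0,4,0],
    [255,0,0,4,0]
  ]
}}

```text
clock: 17.38
tcp_pos: [0.5648, -0.1941, 0.1413]
tcp_rot: [[0.958, 0.286, 0.001], [0.286, -0.958, -0.0], [0.001, 0.001, -1.0]]
force: [0.5, -0.2, 3.4]
grip_width: 0.005
grip_force: 1.7
```

Contact at TCP z≈0.142; I expect home near 0.132.

>>> {"fn": "servo_tool", "kwargs": {
  "deltas": [
    [255,0,0,1,0],
    [255,0,0,2,0],
    [255,0,0,3,0],
    [255,0,0,3,0]
  ]
}}

```text
clock: 17.88
tcp_pos: [0.5652, -0.1941, 0.139]
tcp_rot: [[0.958, 0.286, 0.002], [0.286, -0.958, -0.001], [0.002, 0.001, -1.0]]
force: [0.7, 1.4, 7.4]
grip_width: 0.008
grip_force: 3.5
```

>>> {"fn": "servo_tool", "kwargs": {
  "deltas": [
    [255,0,0,1,0],
    [255,0,0,2,0],
    [255,0,0,3,0],
    [255,0,0,3,0]
  ]
}}

```text
clock: 18.38
tcp_pos: [0.5647, -0.1941, 0.1353]
tcp_rot: [[0.958, 0.286, 0.001], [0.286, -0.958, -0.0], [0.001, 0.001, -1.0]]
force: [0.5, -0.4, 3.5]
grip_width: 0.007
grip_force: 2.0
```

>>> {"fn": "servo_tool", "kwargs": {
  "deltas": [
    [255,0,0,1,0],
    [255,0,0,2,0],
    [255,0,0,2.5,0],
    [255,0,0,2.5,0]
  ]
}}

```text
clock: 18.88
tcp_pos: [0.5644, -0.194, 0.1322]
tcp_rot: [[0.958, 0.286, -0.0], [0.286, -0.958, 0.0], [-0.0, -0.0, -1.0]]
force: [0.9, 0.2, -0.3]
grip_width: 0.002
grip_force: 0.3
```

>>> {"fn": "servo_tool", "kwargs": {
  "deltas": [
    [255,0,0,0.7,0],
    [255,0,0,1.4,0],
    [255,0,0,1.4,0]
  ]
}}

```text
clock: 19.25
tcp_pos: [0.5647, -0.194, 0.1312]
tcp_rot: [[0.958, 0.286, 0.0], [0.286, -0.958, -0.0], [0.0, 0.0, -1.0]]
force: [1.3, 0.6, 3.9]
grip_width: 0.003
grip_force: 1.6
```

>>> {"fn": "servo_tool", "kwargs": {
  "deltas": [
    [255,0,0,1,0],
    [255,0,0,2,0],
    [255,0,0,2,0]
  ]
}}

```text
clock: 19.62
tcp_pos: [0.5653, -0.1942, 0.1308]
tcp_rot: [[0.958, 0.286, 0.003], [0.286, -0.958, -0.001], [0.002, 0.002, -1.0]]
force: [-0.5, 1.5, 12.1]
grip_width: 0.005
grip_force: 6.3
```

>>> {"fn": "servo_tool", "kwargs": {
  "deltas": [
    [255,0,0,1,0],
    [255,0,0,2,0],
    [255,0,0,2,0]
  ]
}}

```text
clock: 20.0
tcp_pos: [0.5658, -0.1945, 0.1305]
tcp_rot: [[0.958, 0.286, 0.005], [0.286, -0.958, -0.003], [0.004, 0.004, -1.0]]
force: [-3.6, 2.8, 22.8]
grip_width: 0.004
grip_force: 11.2
```

It's hard against the stop at 23 N after about 11 mm of travel. Withdrawing and checking.

>>> {"fn": "servo_tool", "kwargs": {
  "deltas": [
    [255,0,0,-6,0],
    [255,0,0,-20,0],
    [255,0,0,-60,0],
    [255,0,0,-110,0],
    [255,0,0,-150,0]
  ]
}}

```text
clock: 20.62
tcp_pos: [0.5644, -0.194, 0.2794]
tcp_rot: [[0.958, 0.286, 0.001], [0.286, -0.958, -0.001], [0.001, 0.001, -1.0]]
force: [0.9, 0.4, -0.9]
grip_width: 0.003
grip_force: 0.0
```

>>> {"fn": "servo_tool", "kwargs": {
  "deltas": [
    [255,40,0,0,0],
    [255,70,0,0,0],
    [255,70,0,0,0],
    [255,70,0,0,0]
  ]
}}

```text
clock: 21.12
tcp_pos: [0.6311, -0.1742, 0.2771]
tcp_rot: [[0.958, 0.286, -0.001], [0.286, -0.958, -0.0], [-0.001, -0.0, -1.0]]
force: [-0.6, -0.3, 0.0]
grip_width: 0.009
grip_force: 0.0
```

Run:
```python
from plant import robot, grab_frame
from h import *
f=grab_frame("scene"); W=world(f); im=f["image"].astype(int); sat=im.max(2)-im.min(2)
n=np.array([.9582,.2860]); t=np.array([-n[1],n[0]]); o=np.array([.5477,-.1987])
x=(W[...,:2]-o)@n; y=(W[...,:2]-o)@t; z=W[...,2]
m=(x>.014)&(x<.1)&(abs(y)<.012)&(z>.155)&(z<.2)&(sat<40)&(im.max(2)>165)
a=np.polyfit(x[m],z[m],1); print("arm top",m.sum(),np.percentile(z[m],[50,90]).round(4),"slope",a[0].round(4),"y",np.percentile(y[m],[2,50,98]).round(4))
b=(x>.006)&(x<.02)&(abs(y)<.008)&(z>.06)&(z<.15)&(sat<40); print("bar",b.sum(),"front x",np.percentile(x[b],[50,95]).round(4),"y",np.percentile(y[b],[2,98]).round(4),"zmin",np.sort(z[b])[:4].round(4))
c=(abs(x)<.004)&(abs(y)<.028)&(z>.09)&(z<.19)&(sat<40); print("plate x",np.median(x[c]).round(4),"y",np.percentile(y[c],[1,99]).round(4))
print(robot.state()["clock"],robot.state()["force"].round(1))
cv2.imwrite("pics/end.png",cv2.resize(f["image"][180:330,170:320,::-1],(600,600),interpolation=2))
```

```text
arm top 433 [0.1697 0.1708] slope -0.004 y [-0.0079 -0.0035  0.0019]
bar 390 front x [0.0126 0.0156] y [-0.0068  0.0029] zmin [0.0601 0.0601 0.0601 0.0601]
plate x 0.0008 y [-0.0254  0.024 ]
21.175 [-0.7  0.4 -0.1]
```

View pics/end.png

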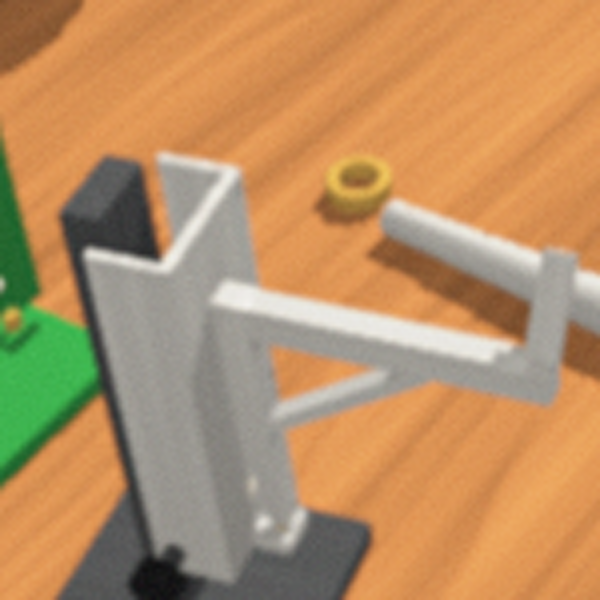

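The image shows the bracket standing on the seat, flush and level against the plate. Its top is at z 0.170, which matches fully home, and it is about 1.3 mm off the middle line. Handing in.

```bash
python3 -c "
from plant import robot
print(robot.close_job())"
```

```text
the job is handed in; nothing more can be done
None
```

I hung the bracket on both hooks and let it go, then pressed it past the catch until it seated hard. I handed the job in with the arm clear, but no verdict came back, so the lock is judged from the press forces and the final picture.

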